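Push the yellow-labelled pack home in the locating corner

ROBOT

A 6-joint arm with a two-finger parallel gripper is mounted at the origin on the work surface. World frame = base frame: x ahead of the robot, y to its left, z up, the work surface at z = 0. Lengths are in m, angles in rad, forces in N, time in s.
With the tool pointing down it reaches from about 0.3 to 0.825 m from the base axis. Payload 5.4 kg.
Tool frame: the origin (TCP) lies at the very end of the fingers, on their centre line; the grasp point (between the pads) lies 19 mm behind it (bot.pinch_z is the distance from the TCP to the grasp point, in m); x points along the fingers, y is the direction in which the jaws open and shut, and the axes are right-handed (so a half turn about x gives the same grasp; the last joint's range is limited). The gripper opens to 92 mm and grips with 3 to 60 N. Pads are 20 mm wide; open, the fingers measure 128 mm over their backs; the gripper's body (75 mm by 189 mm) begins 69 mm behind the grasp point.
Start: joints at [1.05, 0.158, 1.597, -0, 1.386, -0.21], TCP at [0.176, 0.547, 0.215] pointing down, gripper open.
Joint ranges: [-2.91, 2.91], [-0.94, 2.29], [0.18, 2.7], [-1.29, 4.43], [0.17, 2.64], [-3, 3]. Speed limits (rad/s): [2.57, 2.57, 3.14, 3.14, 3.14, 3.14].

INTERFACE

Orientations are given as a 3x3 rotation matrix whose columns are the frame's x, y, z axes.
In Python, from bench import monitor, eyes, finish_job, bot gives the robot as it stands. The module is installed in compiled form; this text tells all that it offers.
- The arm moves only by the tool arm_command, never from a script. Its argument "moves" is a list of rows, each an object with "delta_pos": the shift along the tool's x, y, z in mm, a list of three; "twist": the turn, a rotation vector about the tool's x, y, z in rad, a list of three; "grip": the closure, from 0 (fully open) to 1 (shut). In form: [{"delta_pos": [tx, ty, tz], "twist": [rx, ry, rz], "grip": grip}, ...]. A call has 1 to 8 rows; each row shifts and turns the pose as measured when the row begins, along the tool's axes as they then stand; what a row does not reach is not made up. A row lasts 1/8 s, in which the tool goes at most 62.5 mm and 10.7 degrees, less where a joint would pass 70% of its speed; a pose out of reach is approached as far as the arm can. A call with a gripper value outside its range is refused whole. The fingers move at their own pace and stop on an object; "force" is the grip in N (left out, the last holds). Time passes only in rows, so rows that do not move let the fingers close. It gives the time, the measured TCP pose, the force and the opening at its end, in the units of the state.
- monitor.sense(): the state, without advancing time (a new reading comes with each control period).
- eyes.grab_frame(name): name is "scene" or "top" or "wrist"; returns the picture (420x560x3 uint8, blue, green, red); there is no depth.
- eyes.camera_model(name): a dict with "intrinsics" (3x3 intrinsics, pixels), "R" (3x3) and "t" (3): a world point X has camera coordinates R X + t. Camera axes: x right, y down, z forward; pixel columns grow to the right and rows downward; lengths in m; the calibration is good to about 2 mm. A picture is of the moment at which its call begins: read the wrist's pose just before it. camera_model takes no time and is no camera call; for the wrist camera it gives the pose at the moment of the call.
- finish_job(): hands the job in, once; it reports no verdict.
Trained networks look in the newest picture that a camera, given by its name, has taken for a name from the list of things; names that differ only in an ending like _2 or _b are one class to them, and where a whole thing is asked for, a point or a joint stands for the part that bears it (a point fixed in the world has none). Each returns a list of dicts, best first, with "conf" (0 to 1); they miss things now and then, are a little off and sometimes report something else, mostly with a low value. They report only what shows in the picture. A call takes as long as a camera call. They do not tell look-alikes from the thing itself.
- eyes.masks_of(name, camera): "region" (420x560 bool, what is visible of it) and "at" ([column, row] in pixels, amid what is visible of it).
The state is a dict: "clock": time; "q": joint angles; "dq": joint speeds; "joint_torque": joint torques, N m; "eef_pos": TCP position; "tool_rot": TCP orientation; "contact_force": force on the tool from outside, world axes, zero at the start; "wrist_torque": the same for the moment, N m; "opening": finger opening in m.
Only numpy, scipy, OpenCV 4.12 (cv2) and the standard library are available. Lean on these libraries where they do the work, as an engineer would, in place of code of your own. Each camera call takes 0.05 s, during which the arm holds its last target.

TASK

Slide the black chip pack with the yellow label along the bench into the aluminium locating corner, so that it sits square and flush against both the long rail and the short end stop. Only push it with the fingers: never pick it up or tip it. Leave the white-labelled pack, the jar, the blue carrier and the film roll where they are, and finish clear of everything.

Things in the scene. Friction and masses are not known exactly. Their poses are not given: they have to be found in the camera images.
- pack: the pack to push: loose black box, 80 x 80 mm in plan, 24 mm high, about 0.15 kg, 50 mm square yellow label on top, flat on the bench. Origin: centre of its underside; x, y square to its sides, z up. It starts clear of the long rail, up to 0.35 rad out of square with it; the way straight to the rail, and from there along it to the end stop, is free.
- corner: fixed L of aluminium bars, 20 mm wide, 14 mm high. Origin: inside corner, at bench level. The long rail runs from it to y = -380 mm; its stop face is the plane x = 0, facing -x (roughly to the robot). The end stop runs from it to x = -120 mm; its stop face is the plane y = 0, facing -y. The pack belongs at x < 0, y < 0, where a flat blue line outlines its place. Pose varies.
- other_pack: bystander: loose black pack of the same size and shape as the other but with a white label; stands beside it, 120 to 170 mm between centres along the rail's direction, on either side. Origin at the centre of its underside.
- jar: bystander: loose amber jar with white lid, 42 mm diameter, 55 mm high, upright beyond the long rail. Origin at the centre of its underside.
- carrier: bystander: loose blue block-shaped carrier, 70 x 45 x 22 mm high, beyond the end stop (+y side of the corner). Origin at the centre of its underside.
- roll: bystander: loose upright white film roll, 84 mm diameter, 150 mm high, to the right of the work. Origin at the centre of its underside.
Mind the look-alikes: they are no part of the job. What is shaped like the pack but purple is not meant.

How it is judged:
By the outcome, as a careful person would: the job done as asked, in the order asked, and still so for the second after the job is handed in, with the robot touching nothing.
It also fails if it takes over 51 s, if anything falls off the work surface, if the arm or the gripper's body presses on something with over 40 N, if the wrist force passes 120 N, or if a joint passes its speed limit or range.

## Working session

There is one attempt and no reset: what is moved stays moved. The work goes in short steps, Python scripts to look and compute and a tool call to move; the robot and the scene stay as the last step left them, time stands still between calls to the robot, and variables do not carry over. Pictures are saved under pics/ and viewed, and the job is handed in when it is done.

Besides the shell and the picture viewer there is one more tool, called as name(argument=value, ...), one argument or row to a line, values as JSON. arm_command: Moves the arm, as the interface text tells. Its arguments: {"type":"object","properties":{"moves":{"type":"array"},"force":{"type":"number"}},"required":["moves"]}

```bash
mkdir -p pics; python3 - <<'E'
from bench import monitor, eyes, bot
import cv2
s=monitor.sense()
print(s['clock'],s['eef_pos'],s['tool_rot'],s['opening'],bot.pinch_z)
for n in ['scene','top']:
    im=eyes.grab_frame(n); cv2.imwrite(f'pics/{n}0.png',im)
    c=eyes.camera_model(n); print(n,c)
    for k in ['pack','corner']:
        for m in eyes.masks_of(k,n)[:4]: print(n,k,m['conf'],m['at'],m['region'].sum())
E
```

```text
0.0 [0.17554941 0.54688495 0.21361375] [[-9.22215075e-04  3.05789968e-01  9.52098548e-01]
 [-1.65907846e-03  9.52097174e-01 -3.05791134e-01]
 [-9.99998198e-01 -1.86161139e-03 -3.70708816e-04]] 0.09199800591671746 0.0187
scene {'intrinsics': array([[527.55828895,   0.        , 282.93509567],
       [  0.        , 527.55828895, 211.65297262],
       [  0.        ,   0.        ,   1.        ]]), 'R': array([[-0.84232614,  0.53884392, -0.01157138],
       [ 0.42764578,  0.65512496, -0.62284057],
       [-0.32803316, -0.52958335, -0.78226321]]), 't': array([ 0.52769844, -0.17893717,  1.46198622])}
scene pack 0.94 [340.4, 234.9] 1098
scene pack 0.68 [407.0, 225.7] 1108
scene corner 0.62 [296.0, 279.9] 2194
top {'intrinsics': array([[407.94085673,   0.        , 282.77448681],
       [  0.        , 407.94085673, 203.99810608],
       [  0.        ,   0.        ,   1.        ]]), 'R': array([[-3.01241578e-04, -9.99933154e-01,  1.15584199e-02],
       [-9.98256052e-01, -3.81619239e-04, -5.90314216e-02],
       [ 5.90318865e-02, -1.15560453e-02, -9.98189208e-01]]), 't': array([-0.0721418 ,  0.55861326,  0.77979394])}
top pack 0.97 [183.8, 317.5] 1932
top pack 0.63 [215.7, 235.7] 1782
top corner 0.64 [209.5, 152.7] 2921
```

View pics/scene0.png

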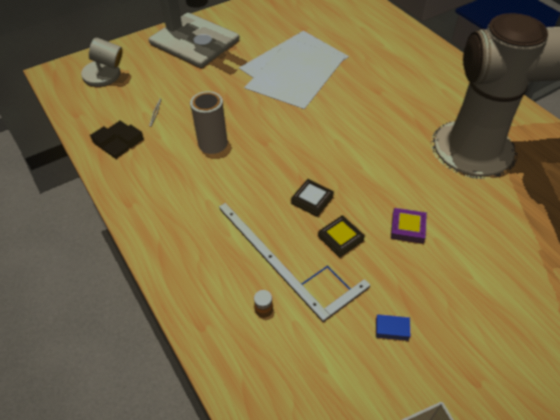

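View pics/top0.png

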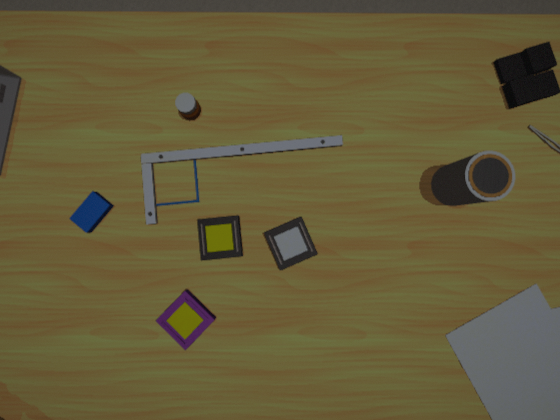

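The candidates are black with yellow label at top (220,238), purple with yellow label at (185,319), and black with white label at (290,243). The first fits the description. I'll enlarge it to confirm.

```bash
cat > h.py <<'E'
import numpy as np, cv2
from bench import monitor, eyes, bot
def back(cam,uv,z):
    c=eyes.camera_model(cam) if isinstance(cam,str) else cam
    K,R,t=c['intrinsics'],c['R'],c['t']
    d=R.T@np.linalg.solve(K,np.array([uv[0],uv[1],1.])); o=-R.T@t
    return o+d*(z-o[2])/d[2]
def proj(cam,X):
    c=eyes.camera_model(cam) if isinstance(cam,str) else cam
    p=c['intrinsics']@(c['R']@np.asarray(X,float)+c['t']); return p[:2]/p[2]
E
python3 - <<'E'
from h import *
c=eyes.camera_model('top'); print(-c['R'].T@c['t'])
im=cv2.imread('pics/top0.png')
cr=im[125:275,130:330]
cr=cv2.convertScaleAbs(cr,alpha=1.8)
cv2.imwrite('pics/crop0.png',cv2.resize(cr,None,fx=4,fy=4,interpolation=cv2.INTER_CUBIC))
E
```

```text
[ 0.51158463 -0.06291246  0.81219147]
```

View pics/crop0.png

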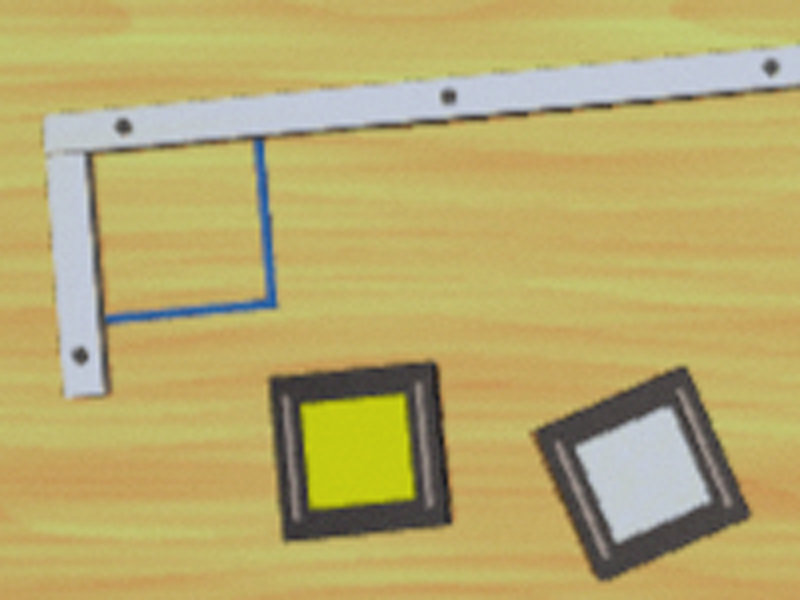

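The crop shows the black yellow-label pack at crop (361,451), or full image (220,238). It's nearly square with the rail. The inside corner is at about crop (92,150), and the white-label pack stands to its right.

```bash
cat >> h.py <<'E'
def label(im,kind,cam,seed,z=0.024):
    hsv=cv2.cvtColor(im,cv2.COLOR_BGR2HSV)
    raise NotImplementedError
def pts_rect(m,cam,z):
    cs,_=cv2.findContours(m.astype(np.uint8),cv2.RETR_EXTERNAL,cv2.CHAIN_APPROX_NONE)
    c=max(cs,key=cv2.contourArea)[:,0,:]
    P=np.array([back(cam,p,z)[:2] for p in c]).astype(np.float32)
    return P,cv2.minAreaRect(P*1000)
E
python3 - <<'E'
from h import *
im=cv2.imread('pics/top0.png'); cam=eyes.camera_model('top')
hsv=cv2.cvtColor(im,cv2.COLOR_BGR2HSV)
for uv in [(220,238),(290,243),(240,149),(150,200),(205,245),(230,255),(185,319),(220,260)]: print(uv,hsv[uv[1],uv[0]])
E
```

```text
(220, 238) [ 31 232 112]
(290, 243) [107  19 118]
(240, 149) [90  4 72]
(150, 200) [110  25 121]
(205, 245) [ 0 31 33]
(230, 255) [15 13 39]
(185, 319) [ 30 231 108]
(220, 260) [ 25 124 109]
```

```bash
cat >> h.py <<'E'
def comp(m,seed):
    n,l=cv2.connectedComponents(m.astype(np.uint8)); k=l[seed[1],seed[0]]
    return l==k
def fit(P): # line fit: point, dir
    vx,vy,x,y=cv2.fitLine(P.astype(np.float32),cv2.DIST_HUBER,0,.001,.001).ravel(); return np.array([x,y]),np.array([vx,vy])
def masks(im):
    h,s,v=[a.astype(int) for a in cv2.split(cv2.cvtColor(im,cv2.COLOR_BGR2HSV))]
    return dict(yel=(abs(h-31)<5)&(s>205)&(v>70), white=(s<70)&(v>85), dark=(v<62)&(s<90))
E
python3 - <<'E'
from h import *
im=cv2.imread('pics/top0.png'); cam=eyes.camera_model('top')
M=masks(im)
for nm,k,seed,z in [('label','yel',(220,238),.024),('wlabel','white',(290,243),.024),('corner','white',(200,154),.014)]:
    m=comp(M[k],seed); P,r=pts_rect(m,cam,z); print(nm,m.sum(),r, [np.round(b) for b in cv2.boxPoints(r)])
# rail inner edge: for columns scan lower edge of white at subpixel
g=cv2.cvtColor(im,cv2.COLOR_BGR2GRAY).astype(float)
vis=cv2.convertScaleAbs(im,alpha=1.8)
m=comp(M['white'],(200,154))
A=[]
for u in range(160,335,3):
    col=np.where(m[:,u])[0]; 
    if len(col): A.append(back(cam,(u,col.max()+.5),.014)[:2])
A=np.array(A); p0,d0=fit(A)
B=[]
for v in range(168,220,2):
    r=np.where(m[v,:])[0]
    if len(r): B.append(back(cam,(r.max()+.5,v),.014)[:2])
B=np.array(B); p1,d1=fit(B)
if d0[1]<0:d0=-d0
if d1[0]<0:d1=-d1
s=np.linalg.solve(np.c_[d0,-d1],p1-p0); C=p0+s[0]*d0
print('corner',C,'rail dir',d0,np.arctan2(-d0[0],d0[1]),'stop yaw',np.arctan2(d1[1],d1[0]))
# blue line check: project expected outline
yaw=np.arctan2(-d0[0],d0[1]); R=np.array([[np.cos(yaw),-np.sin(yaw)],[np.sin(yaw),np.cos(yaw)]])
for q in [(0,0),(-.08,0),(-.08,-.08),(0,-.08),(-.12,0),(0,-.38)]:
    X=C+R@np.array(q); print(q,X,proj(cam,[*X,0]),proj(cam,[*X,.014]))
np.savez('corner.npz',C=C,yaw=yaw)
P,r=pts_rect(comp(M['yel'],(220,238)),cam,.024)
c=np.array(r[0])/1000; print('pack in corner frame',R.T@(c-C))
E
```

```text
label 695 ((493.75640869140625, 50.72298049926758), (50.60051727294922, 50.42249298095703), 5.644099712371826) [array([466.,  73.], dtype=float32), array([471.,  23.], dtype=float32), array([521.,  28.], dtype=float32), array([516.,  78.], dtype=float32)]
wlabel 671 ((482.96014404296875, -86.39668273925781), (50.28794479370117, 49.82398223876953), 23.30230712890625) [array([450., -73.], dtype=float32), array([ 470., -119.], dtype=float32), array([516., -99.], dtype=float32), array([496., -54.], dtype=float32)]
corner 2599 ((608.361328125, 3.0056304931640625), (140.23117065429688, 400.0813293457031), 5.5622148513793945) [array([519., 195.], dtype=float32), array([ 558., -203.], dtype=float32), array([ 698., -189.], dtype=float32), array([659., 209.], dtype=float32)]
corner [0.6410118  0.18740632] rail dir [-0.09432727  0.9955412 ] 0.09446772 stop yaw 0.09122876
(0, 0) [0.64101177 0.18740632] [152.84432253 163.30142001] [150.66125335 162.17120471]
(-0.08, 0) [0.56136848 0.17986013] [155.91323723 203.0699587 ] [153.77134578 202.63060852]
(-0.08, -0.08) [0.56891466 0.10021684] [196.12393004 199.30329284] [194.68966039 198.79875248]
(0, -0.08) [0.64855796 0.10776302] [192.83299699 159.62252892] [191.34968825 158.43020121]
(-0.12, 0) [0.52154683 0.17608704] [157.46083005 223.12444411] [155.33993783 223.03652921]
(0, -0.38) [ 0.67685614 -0.19089935] [341.60691531 145.93557751] [342.70616664 144.5140819 ]
pack in corner frame [-0.15949175 -0.1221837 ]
```

arm_command(
  moves=[
    {"delta_pos":[20,0,0],"twist":[-0.135,0,0],"grip":0.565},
    {"delta_pos":[20,0,0],"twist":[-0.135,0,0],"grip":0.565},
    {"delta_pos":[20,0,0],"twist":[-0.135,0,0],"grip":0.565},
    {"delta_pos":[0,-50,18],"twist":[0,0,0],"grip":0.565},
    {"delta_pos":[0,-50,18],"twist":[0,0,0],"grip":0.565},
    {"delta_pos":[0,-50,18],"twist":[0,0,0],"grip":0.565},
    {"delta_pos":[0,-50,18],"twist":[0,0,0],"grip":0.565},
    {"delta_pos":[0,-50,18],"twist":[0,0,0],"grip":0.565},
  ],
)

```text
clock: 1.3
eef_pos: [0.2942, 0.3044, 0.1515]
tool_rot: [[0.001, -0.115, 0.993], [0.0, 0.993, 0.115], [-1.0, 0.0, 0.001]]
contact_force: [1.3, -0.9, 0.4]
opening: 0.0399
```

```bash
cat >> h.py <<'E'
def go(tx,ty,z,yaw_y=None):
    """remaining move to corner-frame point (m) in tool axes mm; yaw_y: wanted corner-frame angle of tool y"""
    f=np.load('corner.npz'); C=f['C']; a=float(f['yaw']); R=np.array([[np.cos(a),-np.sin(a)],[np.sin(a),np.cos(a)]])
    s=monitor.sense(); p=np.array(s['eef_pos']); T=np.array(s['tool_rot'])
    w=np.r_[C+R@np.array([tx,ty]),z]
    print('t',s['clock'],'corner xy mm',np.round(1000*R.T@(p[:2]-C),1),'z',round(p[2]*1000,1),'tool y ang',np.round(np.degrees(np.arctan2(T[1,1],T[0,1])-a),2),'tilt',np.round(T[2],4),'open',s['opening'],'F',np.round(s['contact_force'],1))
    print('tool delta mm',np.round(1000*T.T@(w-p),1))
E
python3 -c "
from h import *
go(-.240,-.122,.1)"
```

```text
t 1.3 corner xy mm [-334.2  149.2] z 151.5 tool y ang 91.18 tilt [-1.e+00  1.e-04  6.e-04] open 0.039949136948943885 F [ 1.3 -0.9  0.4]
tool delta mm [  51.6 -273.1   88.6]
```

arm_command(
  moves=[
    {"delta_pos":[10,-55,18],"twist":[0.02,0,0],"grip":0.565},
    {"delta_pos":[10,-55,18],"twist":[0,0,0],"grip":0.565},
    {"delta_pos":[10,-55,18],"twist":[0,0,0],"grip":0.565},
    {"delta_pos":[10,-55,18],"twist":[0,0,0],"grip":0.565},
    {"delta_pos":[10,-45,14],"twist":[0,0,0],"grip":0.565},
    {"delta_pos":[0,0,0],"twist":[0,0,0],"grip":0.565},
  ],
)

```text
clock: 2.05
eef_pos: [0.4113, 0.0384, 0.1027]
tool_rot: [[0.009, -0.089, 0.996], [0.001, 0.996, 0.089], [-1.0, 0.0, 0.009]]
contact_force: [-0.1, -0.2, -0.7]
opening: 0.04
```

```bash
python3 -c "
from h import *
go(-.240,-.122,.008)"
```

```text
t 2.05 corner xy mm [-242.8 -126.7] z 102.7 tool y ang 89.71 tilt [-1.0e+00  5.0e-04  9.2e-03] open 0.04000343132995309 F [-0.1 -0.2 -0.7]
tool delta mm [94.8  4.6  1.9]
```

arm_command(
  moves=[
    {"delta_pos":[35,2,1],"twist":[0,0.009,0],"grip":0.565},
    {"delta_pos":[30,2,1],"twist":[-0.005,0,0],"grip":0.565},
    {"delta_pos":[18,0,0],"twist":[0,0,0],"grip":0.565},
    {"delta_pos":[8,0,0],"twist":[0,0,0],"grip":0.565},
    {"delta_pos":[0,0,0],"twist":[0,0,0],"grip":0.565},
  ],
)

```text
clock: 2.68
eef_pos: [0.4137, 0.0464, 0.0113]
tool_rot: [[0.003, -0.097, 0.995], [0.002, 0.995, 0.097], [-1.0, 0.001, 0.003]]
contact_force: [-0.4, -0.4, 0.3]
opening: 0.0401
```

```bash
python3 - <<'E'
from h import *
go(-.090,-.122,.008)
im=eyes.grab_frame('top'); cv2.imwrite('pics/top1.png',im)
cv2.imwrite('pics/crop1.png',cv2.resize(cv2.convertScaleAbs(im[125:325,130:330],alpha=1.8),None,fx=3,fy=3))
E
```

```text
t 2.675 corner xy mm [-239.6 -119. ] z 11.3 tool y ang 90.13 tilt [-1.      0.0012  0.003 ] open 0.04007200123273742 F [-0.4 -0.4  0.3]
tool delta mm [  3.7  -3.4 149.6]
```

View pics/crop1.png

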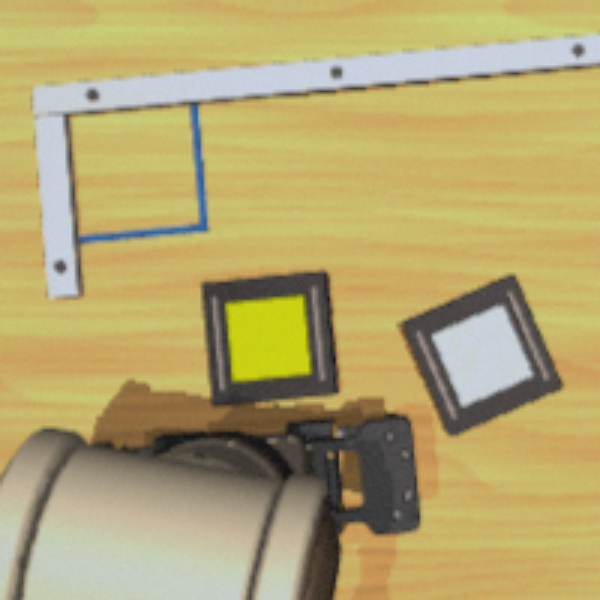

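arm_command(
  moves=[
    {"delta_pos":[2,-3,12],"twist":[0,0.003,0],"grip":0.565},
    {"delta_pos":[0,0,10],"twist":[0,0,0],"grip":0.565},
    {"delta_pos":[0,0,8],"twist":[0,0,0],"grip":0.565},
    {"delta_pos":[0,0,8],"twist":[0,0,0],"grip":0.565},
    {"delta_pos":[0,0,10],"twist":[0,0,0],"grip":0.565},
    {"delta_pos":[0,0,10],"twist":[0,0,0],"grip":0.565},
    {"delta_pos":[0,0,10],"twist":[0,0,0],"grip":0.565},
    {"delta_pos":[0,0,10],"twist":[0,0,0],"grip":0.565},
  ],
)

```text
clock: 3.72
eef_pos: [0.4988, 0.051, 0.0116]
tool_rot: [[0.003, -0.096, 0.995], [0.0, 0.995, 0.096], [-1.0, 0.0, 0.003]]
contact_force: [-1.0, -0.4, 0.6]
opening: 0.0397
```

```bash
cat >> h.py <<'E'
def packpose(tag):
    im=eyes.grab_frame('top'); cv2.imwrite(f'pics/top{tag}.png',im); cam=eyes.camera_model('top')
    m=masks(im)['yel']; n,l,st,ce=cv2.connectedComponentsWithStats(m.astype(np.uint8))
    f=np.load('corner.npz'); C=f['C']; a=float(f['yaw']); R=np.array([[np.cos(a),-np.sin(a)],[np.sin(a),np.cos(a)]])
    for i in range(1,n):
        if st[i,4]<80: continue
        P,r=pts_rect(l==i,cam,.024); c=np.array(r[0])/1000
        print('yellow',np.round(ce[i]),st[i,4],'corner mm',np.round(1000*R.T@(c-C),1),'size',np.round(r[1],1),'rel yaw deg',round((r[2]-np.degrees(a)+45)%90-45,2))
    cv2.imwrite(f'pics/crop{tag}.png',cv2.resize(cv2.convertScaleAbs(im[125:325,130:330],alpha=1.8),None,fx=3,fy=3))
E
python3 -c "
from h import *
go(-.090,-.122,.008); packpose('2')"
```

```text
t 3.725 corner xy mm [-154.5 -122.4] z 11.6 tool y ang 90.12 tilt [-1.0e+00  1.0e-04  3.3e-03] open 0.039717524778235334 F [-1.  -0.4  0.6]
tool delta mm [ 3.8  0.3 64.4]
yellow [216. 202.] 348 corner mm [ -92.4 -122.4] size [28.7 50.3] rel yaw deg 0.37
```

View pics/crop2.png

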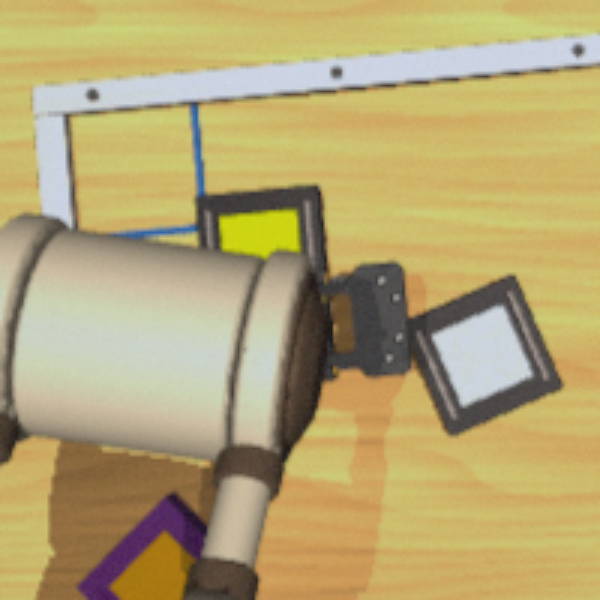

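The pack is moving square (0.4°) with the fingers behind it, and the white pack hasn't been touched.

arm_command(
  moves=[
    {"delta_pos":[2,0,9],"twist":[0,0.003,0],"grip":0.565},
    {"delta_pos":[0,0,10],"twist":[0,0,0],"grip":0.565},
    {"delta_pos":[0,0,10],"twist":[0,0,0],"grip":0.565},
    {"delta_pos":[0,0,10],"twist":[0,0,0],"grip":0.565},
    {"delta_pos":[0,0,8],"twist":[0,0,0],"grip":0.565},
    {"delta_pos":[0,0,6],"twist":[0,0,0],"grip":0.565},
    {"delta_pos":[0,0,3],"twist":[0,0,0],"grip":0.565},
    {"delta_pos":[0,0,2],"twist":[0,0,0],"grip":0.565},
  ],
)

```text
clock: 4.78
eef_pos: [0.5618, 0.0569, 0.0098]
tool_rot: [[0.001, -0.096, 0.995], [0.0, 0.995, 0.096], [-1.0, -0.0, 0.001]]
contact_force: [-0.6, 0.4, 1.1]
opening: 0.0402
```

```bash
python3 -c "
from h import *
go(-.090,-.122,.008)"
```

```text
t 4.775 corner xy mm [ -91.2 -122.5] z 9.8 tool y ang 90.12 tilt [-1.0e+00 -1.0e-04  1.1e-03] open 0.04019093623782709 F [-0.6  0.4  1.1]
tool delta mm [1.8 0.5 1.2]
```

arm_command(
  moves=[
    {"delta_pos":[0,0,1],"twist":[0,0,0],"grip":0.565},
    {"delta_pos":[0,0,1],"twist":[0,0,0],"grip":0.565},
  ],
)

```text
clock: 5.03
eef_pos: [0.5618, 0.057, 0.0095]
tool_rot: [[-0.004, -0.097, 0.995], [-0.0, 0.995, 0.097], [-1.0, 0.0, -0.004]]
contact_force: [-5.4, -0.5, 4.5]
opening: 0.0399
```

arm_command(
  moves=[
    {"delta_pos":[0,0,1],"twist":[0,0,0],"grip":0.565},
    {"delta_pos":[0,0,1],"twist":[0,0,0],"grip":0.565},
  ],
)

```text
clock: 5.28
eef_pos: [0.5617, 0.057, 0.0092]
tool_rot: [[-0.008, -0.097, 0.995], [-0.001, 0.995, 0.097], [-1.0, 0.0, -0.008]]
contact_force: [-5.8, -0.2, 3.5]
opening: 0.0397
```

arm_command(
  moves=[
    {"delta_pos":[0,0,1],"twist":[0,0,0],"grip":0.565},
    {"delta_pos":[0,0,1],"twist":[0,0,0],"grip":0.565},
  ],
)

```text
clock: 5.52
eef_pos: [0.5617, 0.057, 0.0089]
tool_rot: [[-0.013, -0.097, 0.995], [-0.001, 0.995, 0.097], [-1.0, 0.0, -0.013]]
contact_force: [-5.1, -1.3, 3.8]
opening: 0.0399
```

Contact with the rail is confirmed: the tool stops with about 5 N on it. Next I back off and rise.

arm_command(
  moves=[
    {"delta_pos":[0,0,-12],"twist":[0,-0.013,0],"grip":0.565},
    {"delta_pos":[0,0,-15],"twist":[0,0,0],"grip":0.565},
    {"delta_pos":[-35,0,0],"twist":[0,0,0],"grip":0.717},
    {"delta_pos":[-35,0,0],"twist":[0,0,0],"grip":0.717},
  ],
)

```text
clock: 6.02
eef_pos: [0.5333, 0.0546, 0.078]
tool_rot: [[0.001, -0.096, 0.995], [0.001, 0.995, 0.096], [-1.0, 0.001, 0.001]]
contact_force: [0.3, -0.5, 0.2]
opening: 0.0264
```

```bash
python3 -c "
from h import *
go(-.043,-.197,.08);print(monitor.sense()['q'])
packpose('3')"
```

```text
t 6.025 corner xy mm [-119.8 -122.1] z 78.0 tool y ang 90.11 tilt [-1.0e+00  1.4e-03  9.0e-04] open 0.026415558034267414 F [ 0.3 -0.5  0.2]
tool delta mm [ -2.  -75.1  76.6]
[-1.24505135e-01  2.07743339e-01  1.82774370e+00  1.74046032e-03
  1.10554379e+00 -1.79250517e+00]
yellow [216. 169.] 223 corner mm [ -39.2 -122.3] size [49.3 50.2] rel yaw deg -0.24
```

View pics/crop3.png

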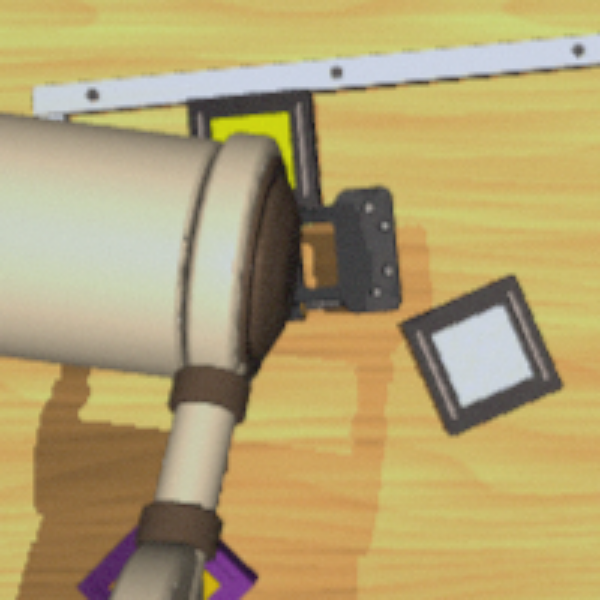

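The pack lies against the rail at corner (-39.2,-122.3), turned -0.2°. I'm turning a quarter and going behind it.

arm_command(
  moves=[
    {"delta_pos":[0,-38,38],"twist":[0,0,0],"grip":0.717},
    {"delta_pos":[0,-37,38],"twist":[0,0,0],"grip":0.717},
    {"delta_pos":[0,0,0],"twist":[0.175,0,0],"grip":0.717},
    {"delta_pos":[0,0,0],"twist":[0.175,0,0],"grip":0.717},
    {"delta_pos":[0,0,0],"twist":[0.175,0,0],"grip":0.717},
    {"delta_pos":[0,0,0],"twist":[0.175,0,0],"grip":0.717},
    {"delta_pos":[0,0,0],"twist":[0.175,0,0],"grip":0.717},
    {"delta_pos":[0,0,0],"twist":[0.175,0,0],"grip":0.717},
  ],
)

```text
clock: 7.08
eef_pos: [0.627, -0.0155, 0.0836]
tool_rot: [[0.023, 0.835, 0.55], [-0.0, 0.55, -0.835], [-1.0, 0.019, 0.013]]
contact_force: [0.3, -0.7, 0.0]
opening: 0.0255
```

arm_command(
  moves=[
    {"delta_pos":[0,0,0],"twist":[0.175,0,0],"grip":0.717},
    {"delta_pos":[0,0,0],"twist":[0.175,0,0],"grip":0.717},
    {"delta_pos":[0,0,0],"twist":[0.175,0,0],"grip":0.717},
    {"delta_pos":[0,0,0],"twist":[0,0,0],"grip":0.717},
  ],
)

```text
clock: 7.58
eef_pos: [0.6289, -0.0156, 0.0826]
tool_rot: [[0.029, 0.999, 0.041], [-0.0, 0.041, -0.999], [-1.0, 0.029, 0.001]]
contact_force: [1.6, -0.1, 0.8]
opening: 0.0259
```

```bash
python3 -c "
from h import *
go(-.043,-.197,.009)"
```

```text
t 7.575 corner xy mm [ -31.2 -200.9] z 82.6 tool y ang -3.06 tilt [-0.9996  0.0287  0.0014] open 0.025910087892670134 F [ 1.6 -0.1  0.8]
tool delta mm [ 73.3 -14.1  -3.4]
```

arm_command(
  moves=[
    {"delta_pos":[0,-12,-2],"twist":[-0.053,0,-0.029],"grip":0.717},
    {"delta_pos":[0,0,0],"twist":[0,0,0],"grip":0.717},
  ],
)

```text
clock: 7.82
eef_pos: [0.6171, -0.0141, 0.082]
tool_rot: [[0.001, 0.995, 0.101], [-0.002, 0.101, -0.995], [-1.0, 0.001, 0.002]]
contact_force: [-0.3, 0.1, -0.5]
opening: 0.0258
```

```bash
python3 -c "
from h import *
go(-.043,-.197,.009); packpose('4')"
```

```text
t 7.825 corner xy mm [ -42.8 -198.4] z 82.0 tool y ang 0.38 tilt [-1.0e+00  6.0e-04  2.3e-03] open 0.02584485026080312 F [-0.3  0.1 -0.5]
tool delta mm [73.  -0.2 -1.5]
```

View pics/crop4.png

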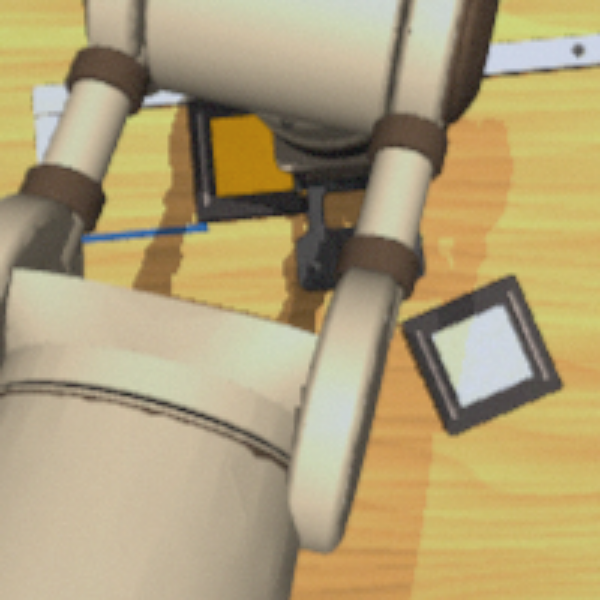

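arm_command(
  moves=[
    {"delta_pos":[30,0,0],"twist":[0.006,0,0],"grip":0.717},
    {"delta_pos":[24,0,0],"twist":[0,0,0],"grip":0.717},
    {"delta_pos":[12,0,0],"twist":[0,0,0],"grip":0.717},
    {"delta_pos":[5,0,0],"twist":[0,0,0],"grip":0.717},
    {"delta_pos":[0,0,0],"twist":[0,0,0],"grip":0.717},
  ],
)

```text
clock: 8.5
eef_pos: [0.621, -0.0151, 0.0111]
tool_rot: [[0.009, 0.995, 0.096], [-0.003, 0.096, -0.995], [-1.0, 0.009, 0.004]]
contact_force: [-0.5, 0.9, 0.8]
opening: 0.0262
```

```bash
python3 -c "
from h import *
go(-.042,-.091,.010)"
```

```text
t 8.5 corner xy mm [ -39.  -199.7] z 11.1 tool y ang 0.1 tilt [-1.      0.0087  0.0042] open 0.026164238261714767 F [-0.5  0.9  0.8]
tool delta mm [   0.6   -2.8 -108.7]
```

arm_command(
  moves=[
    {"delta_pos":[0,-3,-8],"twist":[0,0.004,-0.009],"grip":0.717},
    {"delta_pos":[0,0,-8],"twist":[0,0,0],"grip":0.717},
    {"delta_pos":[0,0,-8],"twist":[0,0,0],"grip":0.717},
    {"delta_pos":[0,0,-8],"twist":[0,0,0],"grip":0.717},
    {"delta_pos":[0,0,-9],"twist":[0,0,0],"grip":0.717},
    {"delta_pos":[0,0,-9],"twist":[0,0,0],"grip":0.717},
  ],
)

```text
clock: 9.25
eef_pos: [0.6145, 0.0374, 0.0136]
tool_rot: [[0.003, 0.995, 0.096], [-0.001, 0.096, -0.995], [-1.0, 0.003, 0.001]]
contact_force: [-0.3, -1.2, -0.2]
opening: 0.0256
```

```bash
python3 -c "
from h import *
go(-.042,-.091,.010); packpose('5')"
```

```text
t 9.25 corner xy mm [ -40.5 -146.9] z 13.6 tool y ang 0.12 tilt [-1.      0.0034  0.0014] open 0.025550970866671154 F [-0.3 -1.2 -0.2]
tool delta mm [  3.5  -1.4 -55.9]
yellow [193. 322.] 83 corner mm [-315.9  -60.4] size [ 8.9 40.6] rel yaw deg -16.96
```

View pics/crop5.png

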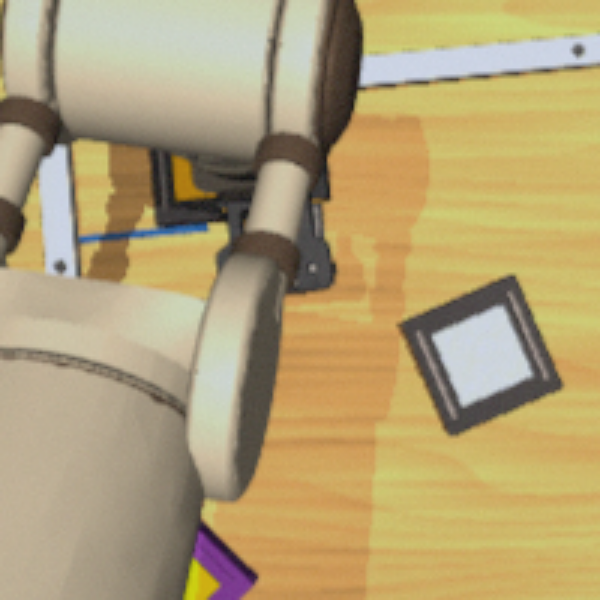

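The pack is moving along the rail with its leading edge still straight, and the other things haven't moved. Continuing.

arm_command(
  moves=[
    {"delta_pos":[2,-1,-9],"twist":[0,0,-0.003],"grip":0.717},
    {"delta_pos":[1,0,-9],"twist":[0,0,0],"grip":0.717},
    {"delta_pos":[1,0,-9],"twist":[0,0,0],"grip":0.717},
    {"delta_pos":[0,0,-9],"twist":[0,0,0],"grip":0.717},
    {"delta_pos":[0,0,-7],"twist":[0,0,0],"grip":0.717},
    {"delta_pos":[0,0,-4],"twist":[0,0,0],"grip":0.717},
    {"delta_pos":[0,0,-3],"twist":[0,0,0],"grip":0.717},
    {"delta_pos":[0,0,-2],"twist":[0,0,0],"grip":0.717},
  ],
)

```text
clock: 10.3
eef_pos: [0.6084, 0.0927, 0.0097]
tool_rot: [[0.001, 0.995, 0.098], [-0.003, 0.098, -0.995], [-1.0, 0.001, 0.003]]
contact_force: [0.3, -6.9, 1.2]
opening: 0.0259
```

```bash
python3 -c "
from h import *
go(-.042,-.091,.010)"
```

```text
t 10.3 corner xy mm [-41.4 -91.2] z 9.7 tool y ang 0.19 tilt [-1.0e+00  7.0e-04  3.1e-03] open 0.025893052953168856 F [ 0.3 -6.9  1.2]
tool delta mm [-0.3 -0.6 -0.2]
```

Contact with the end stop shows at -91.2 with about 7 N. I'll press a little more, then back off and rise.

arm_command(
  moves=[
    {"delta_pos":[0,0,-1],"twist":[0,0,0],"grip":0.717},
    {"delta_pos":[0,0,-1],"twist":[0,0,0],"grip":0.717},
    {"delta_pos":[0,0,-1],"twist":[0,0,0],"grip":0.717},
  ],
)

```text
clock: 10.68
eef_pos: [0.6085, 0.0926, 0.0098]
tool_rot: [[0.001, 0.995, 0.097], [-0.008, 0.097, -0.995], [-1.0, 0.0, 0.008]]
contact_force: [-1.3, -6.6, 0.5]
opening: 0.0262
```

arm_command(
  moves=[
    {"delta_pos":[0,0,12],"twist":[0,0,0],"grip":0.717},
    {"delta_pos":[0,0,15],"twist":[0,0,0],"grip":0.717},
    {"delta_pos":[-40,0,0],"twist":[0,0,0],"grip":0.717},
    {"delta_pos":[-50,0,20],"twist":[0,0,0],"grip":0.717},
    {"delta_pos":[-20,-50,0],"twist":[0,0,0],"grip":0.717},
    {"delta_pos":[0,-50,0],"twist":[0,0,0],"grip":0.717},
    {"delta_pos":[0,-50,0],"twist":[0,0,0],"grip":0.717},
    {"delta_pos":[0,-50,0],"twist":[0,0,0],"grip":0.717},
  ],
)

```text
clock: 11.68
eef_pos: [0.4119, 0.0213, 0.1234]
tool_rot: [[0.004, 0.996, 0.093], [-0.004, 0.093, -0.996], [-1.0, 0.003, 0.004]]
contact_force: [-0.7, 0.7, 0.4]
opening: 0.026
```

```bash
python3 - <<'E'
from h import *
go(-.042,-.091,.010); packpose('6')
im=eyes.grab_frame('scene'); cv2.imwrite('pics/scene6.png',im)
cv2.imwrite('pics/scrop6.png',cv2.resize(cv2.convertScaleAbs(im[180:330,230:430],alpha=1.4),None,fx=4,fy=4,interpolation=cv2.INTER_CUBIC))
E
```

```text
t 11.675 corner xy mm [-243.8 -143.8] z 123.4 tool y ang -0.07 tilt [-1.      0.0033  0.0044] open 0.025994296202790423 F [-0.7  0.7  0.4]
tool delta mm [113.8 201.4 -53.5]
yellow [171. 180.] 685 corner mm [-40.8 -40.2] size [51.  50.4] rel yaw deg -0.05
```

View pics/crop6.png

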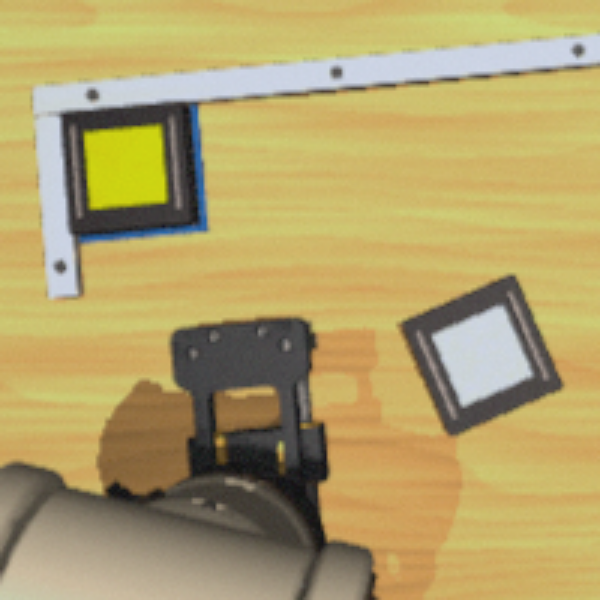

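View pics/scrop6.png

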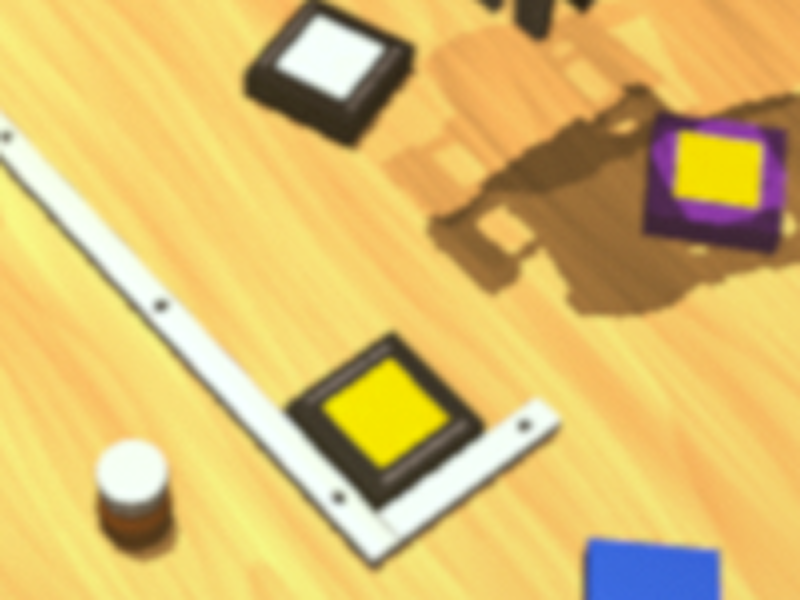

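The pack sits in the corner at (-40.8,-40.2) with 0.05° of turn, and nothing else moved. The 0.8 mm in x is within measuring error, but there is plenty of time, so I'll press once more toward the rail to settle it.

arm_command(
  moves=[
    {"delta_pos":[10,30,-34],"twist":[0,0.004,-0.003],"grip":0.717},
    {"delta_pos":[20,30,-34],"twist":[0,0,0],"grip":0.717},
    {"delta_pos":[25,28,-32],"twist":[0,0,0],"grip":0.717},
    {"delta_pos":[20,0,0],"twist":[0,0,0],"grip":0.717},
    {"delta_pos":[0,0,0],"twist":[0,0,0],"grip":0.717},
  ],
)

```text
clock: 12.4
eef_pos: [0.4953, 0.1311, 0.0459]
tool_rot: [[0.005, 0.996, 0.087], [0.002, 0.087, -0.996], [-1.0, 0.005, -0.002]]
contact_force: [0.6, 1.2, -0.7]
opening: 0.0262
```

```bash
python3 -c "
from h import *
go(-.145,-.042,.010)"
```

```text
t 12.4 corner xy mm [-150.4  -42.3] z 45.9 tool y ang -0.45 tilt [-1.      0.0049 -0.0017] open 0.026172344908296116 F [ 0.6  1.2 -0.7]
tool delta mm [36.   5.2 -0.2]
```

arm_command(
  moves=[
    {"delta_pos":[22,0,0],"twist":[-0.008,0,-0.005],"grip":0.717},
    {"delta_pos":[14,0,0],"twist":[0,0,0],"grip":0.717},
    {"delta_pos":[0,8,0],"twist":[0,0,0],"grip":0.717},
    {"delta_pos":[0,8,0],"twist":[0,0,0],"grip":0.717},
    {"delta_pos":[0,8,0],"twist":[0,0,0],"grip":0.717},
    {"delta_pos":[0,6,0],"twist":[0,0,0],"grip":0.717},
  ],
)

```text
clock: 13.15
eef_pos: [0.5331, 0.133, 0.0144]
tool_rot: [[0.01, 0.996, 0.092], [0.003, 0.092, -0.996], [-1.0, 0.01, -0.002]]
contact_force: [0.4, -0.6, 0.0]
opening: 0.0262
```

```bash
python3 -c "
from h import *
go(-.111,-.042,.010)"
```

```text
t 13.15 corner xy mm [-112.6  -44. ] z 14.4 tool y ang -0.15 tilt [-0.9999  0.0099 -0.0018] open 0.026194883731676784 F [ 0.4 -0.6  0. ]
tool delta mm [ 4.5  1.6 -2. ]
```

arm_command(
  moves=[
    {"delta_pos":[4,0,-1],"twist":[0,0,-0.01],"grip":0.717},
    {"delta_pos":[0,1.5,0],"twist":[0,0,0],"grip":0.717},
    {"delta_pos":[0,1.5,0],"twist":[0,0,0],"grip":0.717},
  ],
)

```text
clock: 13.52
eef_pos: [0.5366, 0.1345, 0.0104]
tool_rot: [[-0.001, 0.996, 0.092], [0.002, 0.092, -0.996], [-1.0, -0.001, -0.002]]
contact_force: [0.7, 0.3, -0.0]
opening: 0.0261
```

arm_command(
  moves=[
    {"delta_pos":[0,1.5,0],"twist":[0,0,0],"grip":0.717},
    {"delta_pos":[0,1.5,0],"twist":[0,0,0],"grip":0.717},
  ],
)

```text
clock: 13.78
eef_pos: [0.5378, 0.1346, 0.0101]
tool_rot: [[-0.005, 0.996, 0.092], [0.001, 0.092, -0.996], [-1.0, -0.005, -0.002]]
contact_force: [-7.4, -0.8, 6.9]
opening: 0.026
```

```bash
python3 -c "
from h import *
go(-.111,-.042,.010)"
```

```text
t 13.775 corner xy mm [-107.7  -42.8] z 10.1 tool y ang -0.12 tilt [-1.     -0.005  -0.0016] open 0.025987468059454122 F [-7.4 -0.8  6.9]
tool delta mm [ 0.2 -3.3 -0.8]
```

Firm contact at about 7 N with no further travel. Withdrawing.

arm_command(
  moves=[
    {"delta_pos":[0,1,0],"twist":[0,0,0],"grip":0.717},
    {"delta_pos":[0,-10,0],"twist":[0,0,0],"grip":0.717},
    {"delta_pos":[0,-20,0],"twist":[0,0,0],"grip":0.717},
    {"delta_pos":[-40,-20,0],"twist":[0,0,0],"grip":0.717},
    {"delta_pos":[-50,-30,10],"twist":[0,0,0],"grip":0.717},
    {"delta_pos":[-50,-40,30],"twist":[0,0,0],"grip":0.717},
    {"delta_pos":[-20,-20,40],"twist":[0,0,0],"grip":0.717},
    {"delta_pos":[0,0,0],"twist":[0,0,0],"grip":0.717},
  ],
)

```text
clock: 14.78
eef_pos: [0.4067, 0.044, 0.1682]
tool_rot: [[-0.002, 0.996, 0.094], [-0.001, 0.094, -0.996], [-1.0, -0.002, 0.001]]
contact_force: [0.5, 0.2, 1.0]
opening: 0.0257
```

```bash
python3 - <<'E'
from h import *
go(-.042,-.091,.010); packpose('7')
im=cv2.imread('pics/top7.png')
cv2.imwrite('pics/zoom7.png',cv2.resize(cv2.convertScaleAbs(im[140:220,135:215],alpha=2),None,fx=7,fy=7,interpolation=cv2.INTER_CUBIC))
im=eyes.grab_frame('scene'); cv2.imwrite('pics/scene7.png',im)
a=cv2.imread('pics/scene0.png'); 
for i in (a,im): pass
d=cv2.absdiff(a,im).max(2); print({k:int(d[r[0]:r[1],r[2]:r[3]].max()) for k,r in dict(jar=(288,318,250,278),carrier=(312,345,370,415),roll=(90,155,188,230),white=(180,215,290,335)).items()})
E
```

```text
t 14.775 corner xy mm [-246.8 -120.7] z 168.2 tool y ang -0.04 tilt [-1.0e+00 -1.6e-03  7.0e-04] open 0.025695360752174632 F [0.5 0.2 1. ]
tool delta mm [157.8 205.1 -29.9]
yellow [171. 180.] 688 corner mm [-40.1 -40.2] size [51.  50.6] rel yaw deg 0.31
{'jar': 18, 'carrier': 17, 'roll': 18, 'white': 18}
```

View pics/zoom7.png

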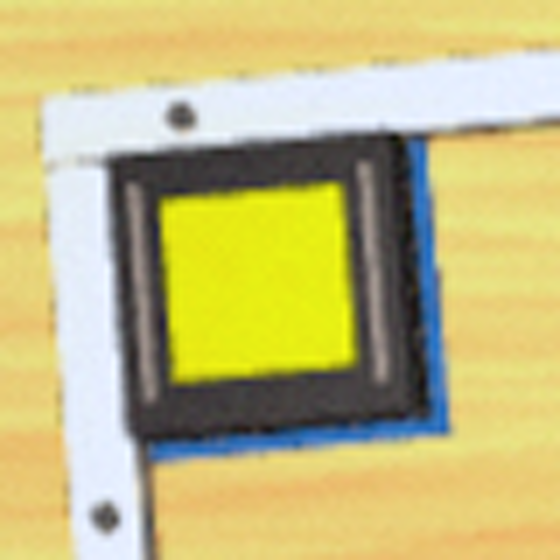

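View pics/scene7.png

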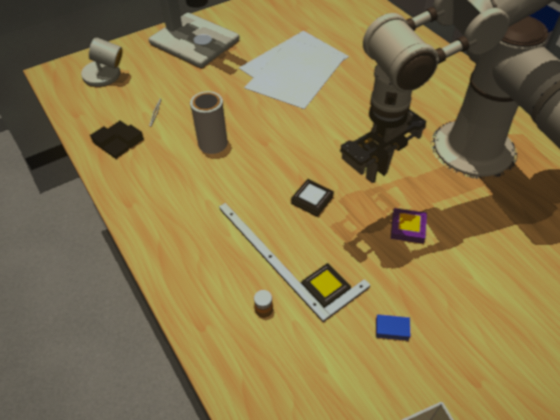

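The pack sits in the corner at top (171,180), flush with the rail and the end stop, with the blue outline showing evenly on its two free sides. The bystanders look unchanged and the arm is clear.

```bash
python3 -c "
from bench import finish_job
print(finish_job())"
```

```text
the job is handed in; nothing more can be done
None
```

The black pack with the yellow label is in the locating corner, against both the long rail and the end stop, and the job is handed in. It was only pushed with the fingers: to the rail, along it to the end stop, then a last light press toward the rail. The highest contact force I read in any direction was about 7 N, and the job took about 15 s.

- **Position:** in the last top view the pack's centre was at (-40.1, -40.2) mm in the corner frame, where (-40, -40) is ideal.
- **Squareness:** the last reading was 0.3° out of square and the one before the final press was -0.05°. I take that difference as measuring noise.
- **Bystanders:** the white-labelled pack, jar, carrier and roll showed no change between the first and last scene pictures beyond small brightness differences of the same size at all four.
- **Arm:** it finished clear of everything, with the fingertips about 168 mm above the bench.
- **Disagreement:** before the last press the pack read 0.8 mm off the rail, which is within the camera's 2 mm accuracy. I pressed it once more to be sure, and it stopped firmly.

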